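# Retain the wash reservoir and lift off its cap of unknown thread

## Robot

A 6-joint arm with a two-finger parallel gripper is mounted at the origin on the work surface. World frame = base frame: x ahead of the robot, y to its left, z up, the work surface at z = 0. Lengths are in m, angles in rad, forces in N, time in s.
With the tool pointing down it reaches from about 0.25 to 0.775 m from the base axis. Payload 4 kg.
Tool frame: the origin (TCP) lies on the mounting face of the last link; the fingertips stand 199 mm ahead of it and the grasp point (between the pads) lies 180 mm ahead of it; z points along the fingers, y is the direction in which the jaws open and shut (so a half turn about z gives the same grasp; the last joint's range is limited). The gripper opens to 94 mm and grips with 3 to 60 N. Pads are 16 mm wide; open, the fingers measure 119 mm over their backs; the gripper's body (75 mm by 177 mm) begins 78 mm behind the grasp point.
Start: joints at [1.186, 0.087, 1.371, -0, 1.684, -0.103], TCP at [0.153, 0.528, 0.405] pointing down, gripper open.
Joint ranges: [-3.1, 3.1], [-0.76, 2.03], [0.27, 2.55], [-1.08, 4.22], [0.17, 2.65], [-2.57, 2.57]. Speed limits (rad/s): [2.79, 2.79, 3.14, 3.14, 3.14, 3.14].

## Interface

Orientations are given as [roll, pitch, yaw] about the fixed x, y, z axes, in that order (R = Rz(yaw) Ry(pitch) Rx(roll)).
In Python, from cell import arm, vision gives the robot as it stands. The module is installed in compiled form; this text tells all that it offers.
- The arm moves only by the tool apply_moves, never from a script. Its arguments are lists of equal length, an entry for each row: "delta_rot": the turn, a rotation vector about the tool's x, y, z in degrees, a list of three; "linear": the shift along the tool's x, y, z in m, a list of three; "fingers": the opening, from -1 (shut) to 1 (fully open). A call has exactly 8 rows; each row is the pose to reach, as a shift and turn from the pose commanded when the call began, along the tool's axes at that moment; what a row does not reach only later rows make up. A row lasts 1/10 s, in which the tool goes at most 50 mm and 8.59 degrees, less where a joint would pass 70% of its speed; a pose out of reach is approached as far as the arm can. A call with a gripper value outside its range is refused whole. The fingers move at their own pace and stop on an object; the grip force is fixed at half the most. Time passes only in rows, so rows that repeat a pose let the fingers close, or fill a call up. It gives the time, the measured TCP pose, the force and the opening at its end, in the units of the state.
- arm.read_state(): the state, without advancing time (a new reading comes with each control period).
- vision.snapshot(name): name is "side" or "top" or "wrist"; returns (picture, depth): 420x560x3 uint8, red, green, blue; 420x560 float32, m along the optical axis (not along the pixel's ray), 0 where there is no reading.
- vision.calibration(name): a dict with "K" (3x3 intrinsics, pixels), "view" (4x4, takes a point from world to camera coordinates); the wrist camera has in their place "mount" (4x4, takes a point from camera to tool coordinates, whose origin is the TCP and whose axes are the flange's). Camera axes: x right, y down, z forward; pixel columns grow to the right and rows downward; lengths in m; the calibration is good to about 2 mm. A picture is of the moment at which its call begins: read the wrist's pose just before it. calibration takes no time and is no camera call.
- arm.hand_in(): hands the job in, once; it reports no verdict.
The state is a dict: "clock": time; "joints": joint angles; "dq": joint speeds; "joint_torque": joint torques, N m; "ee_pos": TCP position; "ee_rot": TCP orientation; "wrist_force": force on the tool from outside, world axes, zero at the start; "ft_torque": the same for the moment, N m; "opening": opening from 0.0 (shut) to 1.0 (fully open).
Only numpy, scipy, OpenCV 4.12 (cv2) and the standard library are available. Lean on these libraries where they do the work, as an engineer would, in place of code of your own. Each camera call takes 0.05 s, during which the arm holds its last target.

## Task

On the pipetting deck, first lay the aluminium retaining bar across the two grey supports in front of the wash reservoir's neck, flat down between their cheeks with its middle midway between them, and let go of it. Then unscrew the reservoir's black cap: it may be left- or right-handed and nothing outside shows which, so try it one way and, if it stops short and will not lift, the other way. Finish while holding the loosened cap in the gripper, upright and still, straight above its neck and some 80 mm higher than it sat, with the bar still in place and the neighbouring labware left alone.

Things in the scene. Friction and masses are not known exactly. Their poses are not given: they have to be found in the camera images.
- bar_grip (a point): Loose aluminium retaining bar, 0.2 kg, flat on the table at first: strip 220 mm long (y), 26 wide (x), 10 thick, with a raised grip block on its middle, 14 wide (x), 44 long (y), 44 tall. This point: centre of the block, 32 mm above the bar's underside, 22 above the strip's top. z up. Same when turned by half a turn.
- seat (a point): Fixed: midway between the two grey supports, at seat height (77 mm over the table); the middle of the laid bar's underside belongs here, bar along y; z up. Supports 95 mm to either side along y; each seat 30 mm long (y), between cheeks 32 mm apart (x) and 10 high. The white reservoir's top between them is 2 mm below the seats. The neck axis is 70 mm away along +x.
- neck (a point): Fixed: on the upright neck axis, at the shoulder on which the cap's underside rests, 90 mm over the table; axes as seat. A pump tower 60 x 60 mm, 123 tall over the table, is centred at x +20, y +125 mm from here. Thread hand drawn anew each time; locked, the cap has 1.5 mm of vertical play. Turned the right way the cap ends at a stop after 95 to 115 degrees, still free to lift.
- cap_center (a point): Black ribbed cap, 0.06 kg, 42 mm diameter, 48 tall, on the neck; this point is on its axis, 24 mm above its underside. Grip the solid upper 28 mm. Quarter-turn thread: the right way it turns easily and lifts straight off once turned 65 degrees; the wrong way it stops hard after 10 to 30 degrees and will not lift. It does not rise as it turns, and slips in the fingers if forced. Clear 20 mm up.
- plate: Bystander: white 96-well plate, 85 x 127 x 14 mm, on the table; origin at the centre of its underside. Leave alone.
- tipbox: Bystander: pale tip box, 85 x 122 x 63 mm, on the table; origin at the centre of its underside. Leave alone.
- vial: Bystander: amber jar with white lid, 48 mm diameter, 80 tall, on the table; origin at the centre of its underside. Leave alone.
There are look-alikes about, which are no part of the job. Of the things like the part that bears cap_center, leave any that is red; of the rest the larger one is meant. Of the things that look like the part that bears bar_grip, the smaller one is meant.

How it is judged:
On the way, in this order (a step that is already met when the one before it is completed fails the run):
1. the bar lies across both supports, let go, with the cap still on its neck (x of bar_grip in the frame of seat between -0.005 and 0.005 m and y of bar_grip in the frame of seat between -0.013 and 0.013 m and z of bar_grip in the frame of seat between 0.028 and 0.036 m and angle between the y axis of bar_grip and the y axis of seat, either way round below 0.06 rad and angle between bar_grip's own z axis and vertical below 0.06 rad and contact force between the fingers and bar below 0.1 N and z of cap_center in the frame of neck below 0.04 m), for 0.3 s.
2. the cap is unscrewed and lifted clear of its neck in the gripper (z of cap_center in the frame of neck above 0.074 m and horizontal distance between cap_center and neck below 0.06 m and angle between cap_center's own z axis and vertical below 0.26 rad and contact force between the fingers and cap above 1 N), for 0.2 s.
At the end, for the whole second after the job is handed in: The fingers hold the cap (over 1 N), still, within 15 degrees of upright, within 60 mm sideways of the neck axis and 50 to 150 mm above where it sat, touching neither station nor bar; the bar, not touched, lies flat in both seats (5 mm across, 13 mm along, 3.4 degrees) (all of step 2 and x of bar_grip in the frame of seat between -0.005 and 0.005 m and y of bar_grip in the frame of seat between -0.013 and 0.013 m and z of bar_grip in the frame of seat between 0.028 and 0.036 m and angle between the y axis of bar_grip and the y axis of seat, either way round below 0.06 rad and angle between bar_grip's own z axis and vertical below 0.06 rad and z of cap_center in the frame of neck below 0.174 m and linear speed of cap below 0.03 m/s and angular speed of cap below 0.3 rad/s and contact force between cap and station below 0.1 N and contact force between each of cap, the fingers and bar below 0.1 N); the arm keeps its last pose, push and grip.
It fails at once if the well plate is pushed away or tipped (distance of plate from where it was at the start of the episode above 0.03 m or angle between plate's own z axis and vertical above 0.4 rad).
It fails at once if the tip box is pushed away or tipped (distance of tipbox from where it was at the start of the episode above 0.03 m or angle between tipbox's own z axis and vertical above 0.4 rad).
It fails at once if the amber jar is pushed away or tipped (distance of vial from where it was at the start of the episode above 0.03 m or angle between vial's own z axis and vertical above 0.4 rad).
It also fails if it takes over 67 s, if anything falls off the work surface, if the arm or the gripper's body presses on something with over 40 N, if the wrist force passes 120 N, or if a joint passes its speed limit or range.

## Working session

There is one attempt and no reset: what is moved stays moved. The work goes in short steps, Python scripts to look and compute and a tool call to move; the robot and the scene stay as the last step left them, time stands still between calls to the robot, and variables do not carry over. Pictures are saved under pics/ and viewed, and the job is handed in when it is done.

Besides the shell and the picture viewer there is one more tool, called after "Request:" by a JSON object that holds its "name" and its "arguments". apply_moves: Moves the arm, as the interface text tells. Its arguments: {"type":"object","properties":{"delta_rot":{"type":"array","items":{"type":"array","items":{"type":"number"}}},"linear":{"type":"array","items":{"type":"array","items":{"type":"number"}}},"fingers":{"type":"array","items":{"type":"number"}}},"required":["delta_rot","linear","fingers"]}

```bash
mkdir -p pics; cat > h.py <<'E'
import numpy as np, cv2
from cell import arm, vision
def snap(n,save=None):
    s=arm.read_state(); p,d=vision.snapshot(n)
    if save:
        cv2.imwrite(f'pics/{save}.png',p[:,:,::-1]); np.save(f'pics/{save}.npy',d)
    return s,p,d
from scipy.spatial.transform import Rotation as R
def T(s):
    M=np.eye(4); M[:3,:3]=R.from_euler('xyz',s['ee_rot']).as_matrix(); M[:3,3]=s['ee_pos']; return M
def cam2world(n,s=None):
    c=vision.calibration(n)
    return (np.linalg.inv(c['view']) if 'view' in c else T(s)@c['mount']),c['K']
def cloud(n,d,s=None):
    M,K=cam2world(n,s); v,u=np.mgrid[:d.shape[0],:d.shape[1]]
    P=np.stack([(u-K[0,2])/K[0,0]*d,(v-K[1,2])/K[1,1]*d,d],-1)
    W=P@M[:3,:3].T+M[:3,3]; W[d<=0]=np.nan; return W
E
python3 - <<'E'
from h import *
for n in ['top','side','wrist']:
    s,p,d=snap(n,n+'0'); np.save(f'pics/{n}0w.npy',cloud(n,d,s))
print(s)
E
```

```text
{'clock': 0.1, 'joints': array([ 1.18589878e+00,  8.78575515e-02,  1.37208304e+00, -3.19500960e-06,
        1.68360577e+00, -1.03110300e-01]), 'dq': array([ 0.00072896, -0.00092351, -0.00279819,  0.00011903,  0.00225106,
       -0.0009852 ]), 'joint_torque': array([ 1.78501010e-03, -3.41253126e+01, -3.03300583e+01,  7.20106345e-02,
        3.04176961e-02, -1.24116491e-04]), 'ee_pos': array([0.15291059, 0.52820669, 0.4036439 ]), 'ee_rot': array([-3.13964899e+00, -1.97932267e-04,  2.85980486e+00]), 'wrist_force': array([-0.11835458,  0.22247777, -0.98225052]), 'ft_torque': array([-0.02899838,  0.03871682,  0.00919466]), 'opening': 0.9985129007270914}
```

View pics/top0.png

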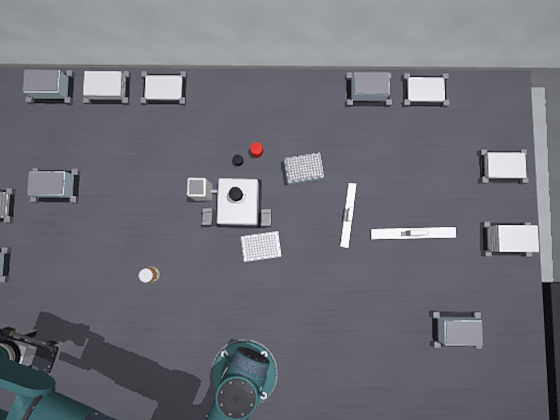

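View pics/side0.png

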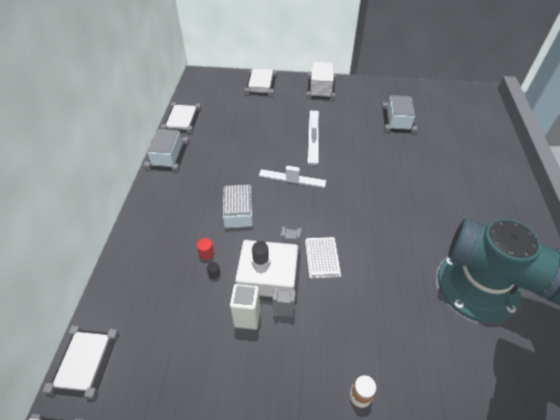

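View pics/wrist0.png

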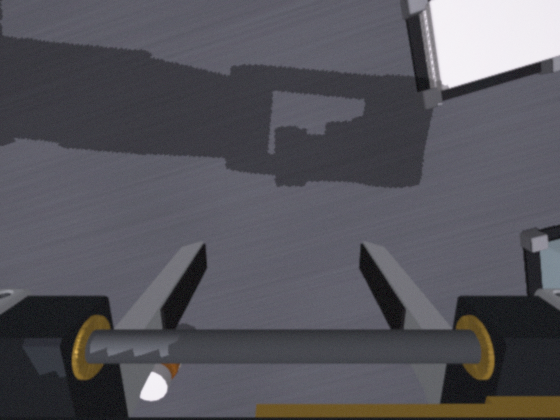

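Top view: the caps are black at (235,194) on the reservoir, small black at (238,160), and red at (256,149). The one at (235,194) fits: it is not red, and it is the larger of the black ones. The bars are at (348,215) and (414,233), and the shorter one at (348,215) is meant. I'll check this in an enlarged crop and measure.

```bash
python3 - <<'E'
from h import *
p=cv2.imread('pics/top0.png'); 
c=p[130:270,180:470]; cv2.imwrite('pics/top0c.png',cv2.resize(c,None,fx=2.75,fy=2.75,interpolation=cv2.INTER_CUBIC))
W=np.load('pics/top0w.npy')
for u,v in [(348,215),(351,186),(345,245),(414,233),(373,234),(455,233),(235,194),(238,160),(256,149),(207,218),(265,217),(238,215),(199,189),(261,246),(303,168),(148,275)]:
    print((u,v),W[v,u].round(3))
print(vision.calibration('top'))
E
```

```text
(348, 215) [ 0.523 -0.34   0.055]
(351, 186) [ 0.627 -0.358  0.013]
(345, 245) [ 0.425 -0.336  0.015]
(414, 233) [ 0.465 -0.551  0.069]
(373, 234) [ 0.463 -0.432  0.009]
(455, 233) [ 0.469 -0.711  0.009]
(235, 194) [0.579 0.023 0.14 ]
(238, 160) [0.709 0.027 0.037]
(256, 149) [ 0.745 -0.034  0.047]
(207, 218) [0.508 0.12  0.075]
(265, 217) [ 0.513 -0.068  0.075]
(238, 215) [0.519 0.02  0.076]
(199, 189) [0.595 0.137 0.127]
(261, 246) [ 0.42  -0.053  0.015]
(303, 168) [ 0.678 -0.191  0.062]
(148, 275) [0.325 0.303 0.078]
{'K': array([[394.22292886,   0.        , 282.18948943],
       [  0.        , 394.22292886, 209.99290323],
       [  0.        ,   0.        ,   1.        ]]), 'view': array([[ 0.00771899, -0.99996872, -0.0017268 , -0.12759203],
       [-0.99519309, -0.00751351, -0.09764349,  0.54020933],
       [ 0.09762747,  0.00247221, -0.99521996,  1.30292671],
       [ 0.        ,  0.        ,  0.        ,  1.        ]])}
```

View pics/top0c.png

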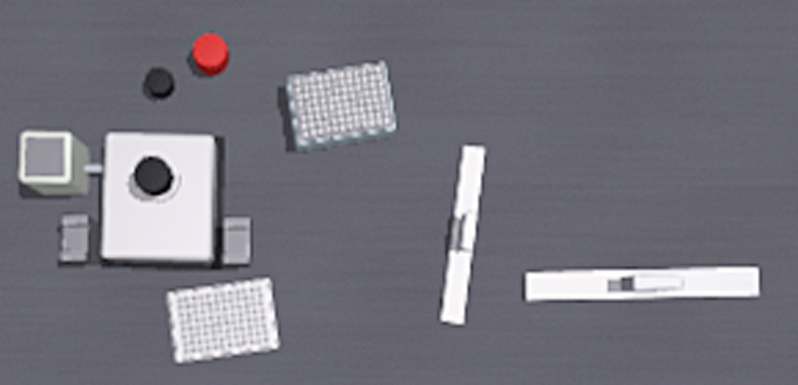

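The crop confirms it: the left bar is the smaller one (about 0.21 m against about 0.29 m), and the big black cap sits on the reservoir. Next I'll fit the poses.

```bash
cat >> h.py <<'E'
def barfit(W,c=(0.525,-0.345),zmin=0.006,zmax=0.02,zs=0.0):
    m=(np.hypot(W[...,0]-c[0],W[...,1]-c[1])<0.13)&(W[...,2]>zmin+zs)&(W[...,2]<zmax+zs)
    P=W[m][:,:2].astype(np.float32); r=cv2.minAreaRect(P)
    b=(np.hypot(W[...,0]-c[0],W[...,1]-c[1])<0.06)&(W[...,2]>0.04+zs)&(W[...,2]<0.06+zs)
    Q=W[b]; rb=cv2.minAreaRect(Q[:,:2].astype(np.float32)) if len(Q)>3 else None
    w,V=np.linalg.eigh(np.cov(P.T)); a=V[:,1]
    return r,rb,np.degrees(np.arctan2(a[1],a[0])),np.median(W[m][:,2]),np.median(Q[:,2]) if len(Q) else None,len(P),len(Q)
E
python3 - <<'E'
from h import *
for n in ['top','side']:
    W=np.load(f'pics/{n}0w.npy'); print(n,barfit(W))
    for lo,hi in [(0.068,0.081),(0.1,0.15)]:
        m=(W[...,0]>0.45)&(W[...,0]<0.68)&(W[...,1]>-0.1)&(W[...,1]<0.17)&(W[...,2]>lo)&(W[...,2]<hi)
        P=W[m]; print(lo,len(P),cv2.minAreaRect(P[:,:2].astype(np.float32)),np.median(P[:,2]))
print(vision.calibration('wrist'))
E
```

```text
top (((0.5340617895126343, -0.347683310508728), (0.24763719737529755, 0.22669218480587006), 82.87772369384766), ((0.5303250551223755, -0.34860745072364807), (0.0148065946996212, 0.04147448390722275), 83.4760971069336), np.float64(-165.5050950042439), np.float64(0.010371992579486511), np.float64(0.05360144289652946), 564, 59)
0.068 1769 ((0.5655372738838196, 0.04111241549253464), (0.2523895502090454, 0.15357479453086853), 89.4289321899414) 0.07478937026044719
0.1 514 ((0.6007963418960571, 0.08639109134674072), (0.17087672650814056, 0.06291409581899643), 84.89410400390625) 0.12300105452549748
side (((0.5223743319511414, -0.3495110273361206), (0.2481849640607834, 0.22429969906806946), 62.24455642700195), ((0.5279148817062378, -0.3473692536354065), (0.018419882282614708, 0.042812529951334), 81.16791534423828), np.float64(-171.6133972652263), np.float64(0.011604246710753163), np.float64(0.053501761507097845), 562, 83)
0.068 2368 ((0.5635213851928711, 0.04195608198642731), (0.25531619787216187, 0.1537923663854599), 89.5040054321289) 0.07637268514346263
0.1 803 ((0.597881019115448, 0.08825574815273285), (0.16764885187149048, 0.06261592358350754), 84.63147735595703) 0.12422002136500254
{'K': array([[316.0613262 ,   0.        , 282.64204051],
       [  0.        , 316.0613262 , 210.66701081],
       [  0.        ,   0.        ,   1.        ]]), 'mount': array([[-6.54992813e-04, -9.62276175e-01, -2.72073767e-01,
         7.81235855e-02],
       [ 9.99999719e-01, -5.31107798e-04, -5.28975101e-04,
        -6.88777718e-04],
       [ 3.64519637e-04, -2.72074037e-01,  9.62276252e-01,
         1.98098782e-02],
       [ 0.00000000e+00,  0.00000000e+00,  0.00000000e+00,
         1.00000000e+00]])}
```

```bash
cat >> h.py <<'E'
def go(x,y,z,yawdeg,s=None):
    s=s or arm.read_state(); M=T(s)
    G=np.eye(4); G[:3,:3]=R.from_euler('xyz',[np.pi,0,np.radians(yawdeg)]).as_matrix(); G[:3,3]=[x,y,z]
    D=np.linalg.inv(M)@G
    print('t',round(s['clock'],2),'pos',s['ee_pos'].round(4),'rot',np.degrees(s['ee_rot']).round(2),'F',s['wrist_force'].round(1),'Tq',s['ft_torque'].round(2),'open',round(s['opening'],3))
    print('rot',R.from_matrix(D[:3,:3]).as_rotvec(degrees=True).round(2),'lin',D[:3,3].round(4))
E
python3 -c "
from h import *
go(.51,-.348,.40,173)"
```

```text
t 0.15 pos [0.1529 0.5282 0.4038] rot [-1.7990e+02 -1.0000e-02  1.6386e+02] F [ 0.   0.  -0.6] Tq [ 0.02  0.01 -0.02] open 1.0
rot [-0.1  -0.02 -9.14] lin [-0.5867 -0.7424  0.0049]
```

Request:
{"name": "apply_moves", "arguments": {"delta_rot": [[0,0,-9],[0,0,-9],[0,0,-9],[0,0,-9],[0,0,-9],[0,0,-9],[0,0,-9],[0,0,-9]], "linear": [[-0.587,-0.742,0.003],[-0.587,-0.742,0.003],[-0.587,-0.742,0.003],[-0.587,-0.742,0.003],[-0.587,-0.742,0.003],[-0.587,-0.742,0.003],[-0.587,-0.742,0.003],[-0.587,-0.742,0.003]], "fingers": [1,1,1,1,1,1,1,1]}}

```text
clock: 0.95
ee_pos: [0.304, 0.1561, 0.4033]
ee_rot: [3.141, 0.001, 3.018]
wrist_force: [1.3, 0.4, -0.7]
opening: 0.998
```

```bash
python3 -c "
from h import *
go(.51,-.348,.36,173)"
```

```text
t 0.95 pos [0.304  0.1561 0.4033] rot [1.7997e+02 5.0000e-02 1.7290e+02] F [ 1.3  0.4 -0.7] Tq [ 0.01 -0.06 -0.03] open 0.998
rot [ 0.03  0.05 -0.1 ] lin [-0.2667 -0.4748  0.0433]
```

Request:
{"name": "apply_moves", "arguments": {"delta_rot": [[0,0,0],[0,0,0],[0,0,0],[0,0,0],[0,0,0],[0,0,0],[0,0,0],[0,0,0]], "linear": [[-0.267,-0.475,0.04],[-0.267,-0.475,0.04],[-0.267,-0.475,0.04],[-0.267,-0.475,0.04],[-0.267,-0.475,0.04],[-0.267,-0.475,0.04],[-0.267,-0.475,0.04],[-0.267,-0.475,0.04]], "fingers": [1,1,1,1,1,1,1,1]}}

```text
clock: 1.75
ee_pos: [0.455, -0.2136, 0.3736]
ee_rot: [3.141, -0.0, 3.016]
wrist_force: [1.0, 1.2, 1.0]
opening: 0.998
```

Request:
{"name": "apply_moves", "arguments": {"delta_rot": [[0,0,0],[0,0,0],[0,0,0],[0,0,0],[0,0,0],[0,0,0],[0,0,0],[0,0,0]], "linear": [[-0.04,-0.074,0.01],[-0.04,-0.074,0.01],[-0.04,-0.074,0.01],[-0.04,-0.074,0.01],[-0.04,-0.074,0.01],[-0.04,-0.074,0.01],[-0.04,-0.074,0.01],[-0.04,-0.074,0.01]], "fingers": [0,0,0,0,0,0,0,0]}}

```text
clock: 2.55
ee_pos: [0.4852, -0.289, 0.3647]
ee_rot: [-3.141, 0.001, 3.018]
wrist_force: [0.6, 0.7, 0.6]
opening: 0.501
```

```bash
python3 -c "
from h import *
s,p,d=snap('wrist','w1'); W=cloud('wrist',d,s); np.save('pics/w1w.npy',W)
go(.529,-.348,.215,173)
print(barfit(W,c=(.529,-.348)))"
```

```text
t 2.6 pos [ 0.4852 -0.2891  0.3646] rot [-1.7998e+02  5.0000e-02  1.7290e+02] F [-0.2  0.2  0.3] Tq [0.03 0.01 0.05] open 0.503
rot [-0.02  0.05 -0.1 ] lin [-0.0506 -0.053   0.1497]
(((0.5201238393783569, -0.40359339118003845), (0.13936372101306915, 0.21946224570274353), 82.23908996582031), ((0.5121363401412964, -0.3449687659740448), (0.013344944454729557, 0.012563172727823257), 80.57664489746094), np.float64(-164.53456615491118), np.float64(0.010414170659036298), np.float64(0.053401028196405464), 4134, 215)
```

View pics/w1.png

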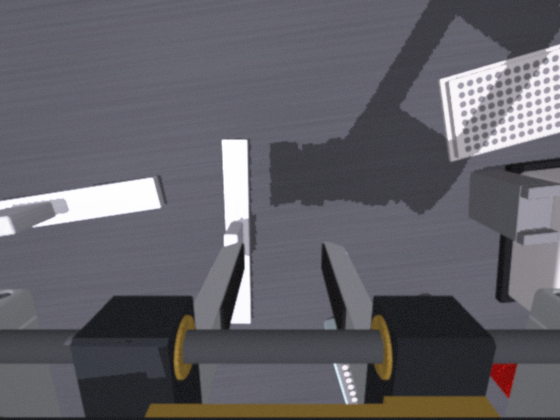

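The wrist picture shows the bar upright in the image. Its near end is at (235,140), its far end at (240,320), and the block is near (235,235), partly behind the left finger. The longer bar's end is at (160,190).

```bash
cat >> h.py <<'E'
def strip(W,c,ang,zr=(0.007,0.014),br=(0.045,0.058),L=0.125):
    a=np.radians(ang); 
    for it in range(4):
        e=np.array([np.cos(a),np.sin(a)]); n=np.array([-e[1],e[0]])
        X=W[...,:2]-np.array(c); l=X@e; t=X@n; z=W[...,2]
        m=(abs(l)<L)&(abs(t)<0.022)&(z>zr[0])&(z<zr[1])
        P=W[m][:,:2]; ls=l[m]; ts=t[m]
        # centre line: midpoint of min/max t per bin
        B=np.linspace(-L,L,41); pts=[]
        for i in range(40):
            k=(ls>B[i])&(ls<B[i+1])
            if k.sum()>8:
                lo,hi=np.percentile(ts[k],[2,98])
                if 0.021<hi-lo<0.031: pts.append(((B[i]+B[i+1])/2,(lo+hi)/2,hi-lo))
        pts=np.array(pts); f=np.polyfit(pts[:,0],pts[:,1],1); a+=np.arctan(f[0]); c=np.array(c)+n*f[1]
    mid=(np.percentile(ls,.3)+np.percentile(ls,99.7))/2; ends=np.percentile(ls,[.3,99.7])
    b=(abs(l)<0.05)&(abs(t)<0.03)&(z>br[0])&(z<br[1])
    print('angle',np.degrees(a).round(2),'strip mid',(c+e*mid).round(4),'len',np.diff(ends).round(4),'width',np.median(pts[:,2]).round(4),'z',np.median(W[m][:,2]).round(4),len(pts))
    if b.sum()>3:
        q=np.percentile(l[b],[1,99]); r=np.percentile(t[b],[1,99]); print('block l',q.round(4),'t',r.round(4),'centre',(c+e*q.mean()+n*r.mean()).round(4),b.sum())
E
python3 - <<'E'
from h import *
for f in ['w1w','top0w','side0w']:
    print(f); strip(np.load(f'pics/{f}.npy'),(.529,-.348),-7.5)
E
```

```text
w1w
angle -7.32 strip mid [ 0.5278 -0.3469] len [0.2176] width 0.025 z 0.0101 18
block l [-0.0233 -0.0119] t [-0.0068  0.0065] centre [ 0.5117 -0.345 ] 183
top0w
angle -7.79 strip mid [ 0.531  -0.3489] len [0.2191] width 0.0234 z 0.0103 20
block l [-0.0192  0.022 ] t [-0.0071  0.0072] centre [ 0.5303 -0.3487] 51
side0w
angle -7.66 strip mid [ 0.5283 -0.3466] len [0.2186] width 0.0251 z 0.0112 26
block l [-0.0223  0.0192] t [-0.0099  0.0084] centre [ 0.5276 -0.3473] 70
```

```bash
python3 -c "
from h import *
go(.528,-.347,.215,172.6)"
```

```text
t 2.6 pos [ 0.4852 -0.2891  0.3646] rot [-1.7998e+02  5.0000e-02  1.7290e+02] F [-0.2  0.2  0.3] Tq [0.03 0.01 0.05] open 0.503
rot [-0.02  0.05  0.3 ] lin [-0.0495 -0.0521  0.1497]
```

Request:
{"name": "apply_moves", "arguments": {"delta_rot": [[0,0,0.3],[0,0,0.3],[0,0,0.3],[0,0,0.3],[0,0,0.3],[0,0,0.3],[0,0,0.3],[0,0,0.3]], "linear": [[-0.03,-0.03,0.02],[-0.0495,-0.052,0.05],[-0.0495,-0.052,0.08],[-0.0495,-0.052,0.105],[-0.0495,-0.052,0.125],[-0.0495,-0.052,0.14],[-0.0495,-0.052,0.1485],[-0.0495,-0.052,0.1485]], "fingers": [0,0,0,0,0,0,0,0]}}

```text
clock: 3.4
ee_pos: [0.5277, -0.3472, 0.2145]
ee_rot: [3.14, -0.002, 3.012]
wrist_force: [-0.1, -0.3, 0.7]
opening: 0.499
```

Request:
{"name": "apply_moves", "arguments": {"delta_rot": [[0,0,0],[0,0,0],[0,0,0],[0,0,0],[0,0,0],[0,0,0],[0,0,0],[0,0,0]], "linear": [[0,0,0],[0,0,0],[0,0,0],[0,0,0],[0,0,0],[0,0,0],[0,0,0],[0,0,0]], "fingers": [-1,-1,-1,-1,-1,-1,-1,-1]}}

```text
clock: 4.2
ee_pos: [0.5281, -0.3475, 0.2163]
ee_rot: [-3.142, 0.001, 3.012]
wrist_force: [-1.0, 1.3, 4.0]
opening: 0.145
```

```bash
python3 -c "
from h import *
go(.528,-.347,.325,172.6)"
```

```text
t 4.2 pos [ 0.5281 -0.3475  0.2163] rot [-1.8000e+02  5.0000e-02  1.7256e+02] F [-1.   1.3  4. ] Tq [0.38 0.02 0.04] open 0.145
rot [-0.    0.05 -0.04] lin [ 1.000e-04  5.000e-04 -1.087e-01]
```

Grip confirmed: the opening is 13.6 mm and the block is 14 mm. I'll lift, and work out the station pose from the views I already have.

Request:
{"name": "apply_moves", "arguments": {"delta_rot": [[0,0,0],[0,0,0],[0,0,0],[0,0,0],[0,0,0],[0,0,0],[0,0,0],[0,0,0]], "linear": [[0,0,-0.01],[0,0,-0.03],[0,0,-0.06],[0,0,-0.1],[0,0,-0.14],[0,0,-0.165],[0,0,-0.175],[0,0,-0.175]], "fingers": [-1,-1,-1,-1,-1,-1,-1,-1]}}

```text
clock: 5.0
ee_pos: [0.5279, -0.3477, 0.3919]
ee_rot: [-3.14, 0.002, 3.011]
wrist_force: [-0.2, 0.6, -1.9]
opening: 0.146
```

```bash
python3 - <<'E'
from h import *
for n in ['top','side']:
    W=np.load(f'pics/{n}0w.npy'); x,y,z=W[...,0],W[...,1],W[...,2]
    def box(nm,m):
        P=W[m]; r=cv2.minAreaRect(P[:,:2].astype(np.float32)); print(n,nm,len(P),'ctr',np.round(r[0],4),'size',np.round(r[1],4),'ang',round(r[2],1),'z',np.percentile(P[:,2],[5,50,95]).round(4),'x',np.percentile(P[:,0],[1,99]).round(4),'y',np.percentile(P[:,1],[1,99]).round(4))
    S=(x>.46)&(x<.56)
    box('supL',S&(y>.095)&(y<.15)&(z>.06)&(z<.1)); box('supR',S&(y<-.05)&(y>-.1)&(z>.06)&(z<.1))
    box('res',(x>.45)&(x<.66)&(y>-.045)&(y<.09)&(z>.07)&(z<.08))
    box('cap',(np.hypot(x-.58,y-.024)<.05)&(z>.133)&(z<.145))
    box('tower',(np.hypot(x-.6,y-.14)<.06)&(z>.118)&(z<.13))
E
python3 -c "
import cv2
p=cv2.imread('pics/top0.png')[165:240,180:290]
cv2.imwrite('pics/stn.png',cv2.resize(p,None,fx=7,fy=7,interpolation=cv2.INTER_CUBIC))
p=cv2.imread('pics/side0.png')[215:335,200:330]
cv2.imwrite('pics/stns.png',cv2.resize(p,None,fx=5,fy=5,interpolation=cv2.INTER_CUBIC))"
```

```text
top supL 168 ctr [0.5154 0.1188] size [0.0302 0.0516] ang 88.8 z [0.0705 0.0788 0.0889] x [0.4899 0.54  ] y [0.1036 0.1336]
top supR 153 ctr [ 0.5129 -0.0702] size [0.0507 0.0292] ang 0.5 z [0.0721 0.0782 0.0891] x [0.4878 0.5383] y [-0.0849 -0.0561]
top res 1459 ctr [0.5674 0.0233] size [0.1298 0.149 ] ang 89.8 z [0.0709 0.0747 0.0788] x [0.4934 0.6408] y [-0.0405  0.0859]
top cap 137 ctr [0.5852 0.0231] size [0.0391 0.0376] ang 2.3 z [0.1347 0.1382 0.142 ] x [0.5661 0.6041] y [0.0044 0.0416]
top tower 273 ctr [0.6065 0.1472] size [0.058  0.0541] ang 2.0 z [0.1185 0.1222 0.1265] x [0.5775 0.6348] y [0.1201 0.1743]
side supL 331 ctr [0.5132 0.1205] size [0.052  0.0328] ang 0.0 z [0.0632 0.0789 0.0896] x [0.4877 0.5382] y [0.1051 0.1363]
side supR 258 ctr [ 0.5116 -0.069 ] size [0.0323 0.0519] ang 88.0 z [0.063  0.0788 0.0896] x [0.4861 0.5366] y [-0.0848 -0.0536]
side res 1980 ctr [0.5649 0.0248] size [0.1309 0.1499] ang 89.3 z [0.0729 0.0762 0.0789] x [0.4912 0.6378] y [-0.0365  0.0892]
side cap 196 ctr [0.5811 0.0254] size [0.0396 0.0415] ang 8.1 z [0.1357 0.139  0.1416] x [0.563  0.6008] y [0.0064 0.0446]
side tower 542 ctr [0.6035 0.1496] size [0.0586 0.0577] ang 89.7 z [0.119  0.123  0.1262] x [0.5755 0.6314] y [0.1217 0.1779]
```

View pics/stn.png

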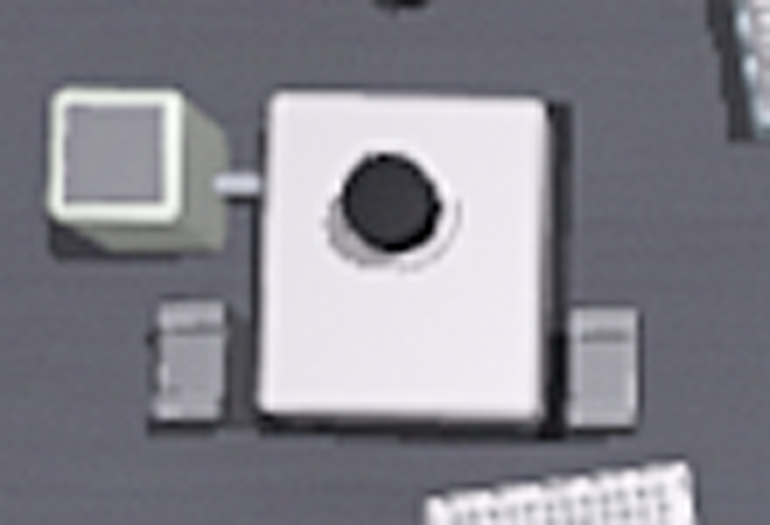

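View pics/stns.png

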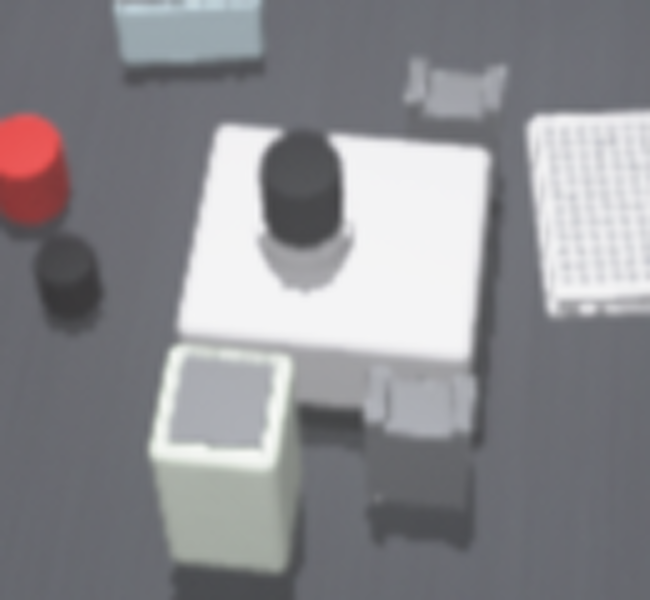

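```bash
python3 -c "
from h import *
go(.541,.025,.42,179.4)"
```

```text
t 5.0 pos [ 0.5279 -0.3477  0.3919] rot [-1.7991e+02  1.2000e-01  1.7254e+02] F [-0.2  0.6 -1.9] Tq [-0.03 -0.04  0.06] open 0.146
rot [-0.09  0.12 -6.86] lin [ 0.0353  0.3712 -0.0287]
```

Request:
{"name": "apply_moves", "arguments": {"delta_rot": [[0,0,0],[0,0,0],[0,0,0],[0,0,0],[0,0,0],[0,0,0],[0,0,0],[0,0,0]], "linear": [[0.003,0.03,-0.028],[0.007,0.08,-0.028],[0.012,0.13,-0.028],[0.017,0.18,-0.028],[0.022,0.23,-0.028],[0.028,0.29,-0.028],[0.033,0.345,-0.028],[0.035,0.371,-0.028]], "fingers": [-1,-1,-1,-1,-1,-1,-1,-1]}}

```text
clock: 5.8
ee_pos: [0.5407, 0.0272, 0.4154]
ee_rot: [3.142, -0.005, 3.012]
wrist_force: [0.0, -0.6, -2.4]
opening: 0.146
```

```bash
python3 -c "
from h import *
s,p,d=snap('wrist','w2'); W=cloud('wrist',d,s); np.save('pics/w2w.npy',W)
go(.513,.025,.39,89.4,s)"
```

```text
t 5.8 pos [0.5407 0.0272 0.4154] rot [180.   -0.3 172.6] F [ 0.  -0.6 -2.4] Tq [-0.05 -0.04  0.01] open 0.146
rot [-0.22 -0.25 83.2 ] lin [ 0.0271 -0.0058  0.0256]
```

View pics/w2.png

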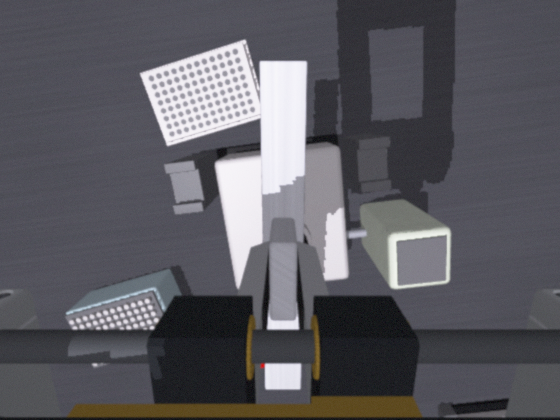

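The picture shows both supports, at (185,187) and (373,163), beside the held bar, with the tower at (410,245).

```bash
python3 - <<'E'
from h import *
W=np.load('pics/w2w.npy'); x,y,z=W[...,0],W[...,1],W[...,2]
def box(nm,m):
    P=W[m]; r=cv2.minAreaRect(P[:,:2].astype(np.float32)); print(nm,len(P),'ctr',np.round(r[0],4),'size',np.round(r[1],4),'ang',round(r[2],1),'z',np.percentile(P[:,2],[5,50,95]).round(4),'x',np.percentile(P[:,0],[1,99]).round(4),'y',np.percentile(P[:,1],[1,99]).round(4))
S=(x>.46)&(x<.56)
for nm,a,b in [('L',.09,.16),('R',-.11,-.045)]:
    k=S&(y>a)&(y<b)
    box('cheeks'+nm,k&(z>.083)&(z<.095)); box('seat'+nm,k&(z>.073)&(z<.080)); 
    for q in (0,1):
        box(' ch',k&(z>.083)&(z<.095)&((x>.513)==q))
box('tower',(np.hypot(x-.6,y-.14)<.06)&(z>.118)&(z<.13))
strip(W,(.54,.026),-7.4,zr=(.195,.225),br=(.24,.25))
E
python3 -c "
import cv2
p=cv2.imread('pics/w2.png')[120:230,150:410]
cv2.imwrite('pics/w2c.png',cv2.resize(p,None,fx=3,fy=3,interpolation=cv2.INTER_CUBIC))"
```

```text
cheeksL 665 ctr [0.5133 0.1202] size [0.0299 0.052 ] ang 89.4 z [0.0852 0.087  0.0882] x [0.4874 0.539 ] y [0.1055 0.1348]
seatL 999 ctr [0.5129 0.1204] size [0.0305 0.0512] ang 89.6 z [0.0756 0.077  0.0785] x [0.4875 0.5328] y [0.1053 0.1349]
 ch 347 ctr [0.4923 0.1204] size [0.0299 0.01  ] ang 89.2 z [0.0855 0.087  0.0882] x [0.4873 0.4972] y [0.1057 0.1351]
 ch 318 ctr [0.5341 0.1199] size [0.0296 0.0101] ang 89.9 z [0.0849 0.087  0.0882] x [0.5291 0.5391] y [0.1053 0.1344]
cheeksR 629 ctr [ 0.5114 -0.069 ] size [0.0302 0.0522] ang 89.0 z [0.0854 0.0871 0.0882] x [0.4855 0.537 ] y [-0.0838 -0.0543]
seatR 962 ctr [ 0.5112 -0.0692] size [0.0303 0.0515] ang 89.1 z [0.0755 0.0771 0.0784] x [0.4856 0.531 ] y [-0.0837 -0.0542]
 ch 325 ctr [ 0.4904 -0.0689] size [0.0297 0.0101] ang 89.5 z [0.0857 0.0871 0.0881] x [0.4854 0.4954] y [-0.0834 -0.0542]
 ch 304 ctr [ 0.5323 -0.0694] size [0.0301 0.0103] ang 88.5 z [0.085  0.087  0.0882] x [0.5273 0.5372] y [-0.0842 -0.0544]
tower 3196 ctr [0.6031 0.149 ] size [0.0574 0.0579] ang 88.9 z [0.1186 0.1224 0.1238] x [0.5755 0.6307] y [0.1218 0.1768]
angle -7.49 strip mid [0.539  0.0264] len [0.2182] width 0.025 z 0.2096 22
block l [-0.0227 -0.0073] t [-0.0184  0.0185] centre [0.5252 0.0283] 558
```

View pics/w2c.png

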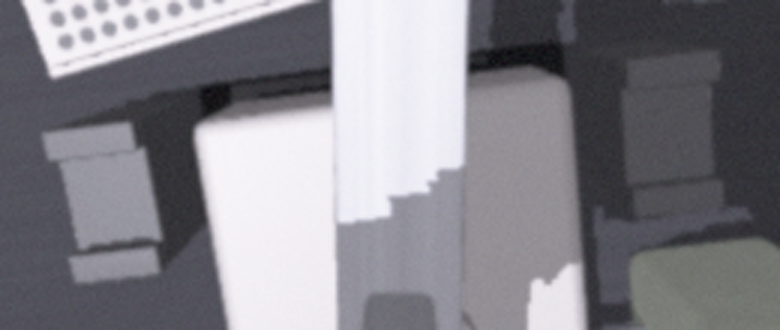

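Request:
{"name": "apply_moves", "arguments": {"delta_rot": [[0,0,8],[0,0,16],[0,0,24],[0,0,32],[0,0,40],[0,0,48],[0,0,56],[0,0,64]], "linear": [[0.005,-0.001,0],[0.01,-0.002,0],[0.015,-0.004,0.005],[0.02,-0.006,0.01],[0.025,-0.007,0.015],[0.027,-0.007,0.02],[0.027,-0.007,0.02],[0.027,-0.007,0.02]], "fingers": [-1,-1,-1,-1,-1,-1,-1,-1]}}

```text
clock: 6.65
ee_pos: [0.5132, 0.0211, 0.3952]
ee_rot: [-3.136, -0.002, 1.889]
wrist_force: [0.6, 0.9, -2.1]
opening: 0.147
```

```bash
python3 -c "
from h import *
go(.5127,.024,.33,89.42)"
```

```text
t 6.65 pos [0.5132 0.0211 0.3952] rot [-1.7968e+02 -1.2000e-01  1.0821e+02] F [ 0.6  0.9 -2.1] Tq [-0.02  0.   -0.04] open 0.147
rot [-0.33 -0.07 18.79] lin [0.0028 0.0007 0.0652]
```

Request:
{"name": "apply_moves", "arguments": {"delta_rot": [[0,0,6],[0,0,12],[0,0,17],[0,0,18.8],[0,0,18.8],[0,0,18.8],[0,0,18.8],[0,0,18.8]], "linear": [[0.001,0.0005,0.005],[0.0028,0.0007,0.01],[0.0028,0.0007,0.02],[0.0028,0.0007,0.035],[0.0028,0.0007,0.05],[0.0028,0.0007,0.06],[0.0028,0.0007,0.065],[0.0028,0.0007,0.065]], "fingers": [-1,-1,-1,-1,-1,-1,-1,-1]}}

```text
clock: 7.45
ee_pos: [0.5132, 0.0242, 0.3322]
ee_rot: [-3.139, -0.0, 1.567]
wrist_force: [-0.3, -0.4, -2.6]
opening: 0.148
```

```bash
python3 -c "
from h import *
s,p,d=snap('wrist','w3'); W=cloud('wrist',d,s); np.save('pics/w3w.npy',W)
go(.5127,.024,.294,89.42,s)
strip(W,(.513,.026),89.4,zr=(.11,.135),br=(.2,.25))
x,y,z=W[...,0],W[...,1],W[...,2]
m=(x>.46)&(x<.56)&(y>.09)&(y<.15)&(z>.083)&(z<.095); P=W[m];print(len(P),cv2.minAreaRect(P[:,:2].astype(np.float32)))
for sd in (-1,1):
  k=m&((x-.513)*sd>0); print(np.percentile(x[k],[2,98]))
"
```

```text
t 7.45 pos [0.5132 0.0242 0.3322] rot [-1.7985e+02 -1.0000e-02  8.9770e+01] F [-0.3 -0.4 -2.6] Tq [-0.09  0.07 -0.03] open 0.148
rot [-0.15 -0.01  0.35] lin [-0.0002 -0.0004  0.0382]
angle 89.71 strip mid [0.5134 0.0248] len [0.2181] width 0.025 z 0.1261 23
block l [-0.0082  0.0315] t [-0.0291  0.0286] centre [0.5137 0.0376] 9587
1412 ((0.5134180188179016, 0.12084431946277618), (0.029883386567234993, 0.052074793726205826), 89.5481185913086)
[0.48763825 0.49734171]
[0.52959367 0.53916407]
```

View pics/w3.png

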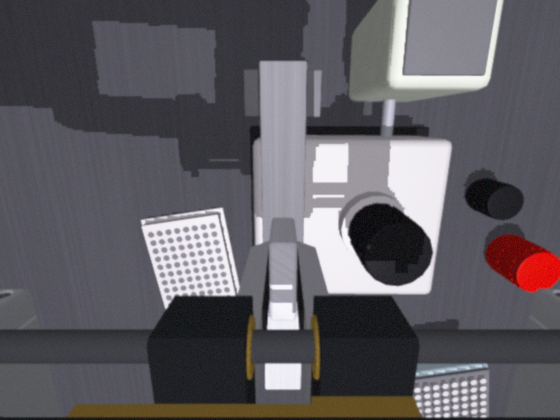

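The bar hangs over the seats about 1 mm off in x, and the cheek edges show on both sides of it. I'll correct that while lowering.

Request:
{"name": "apply_moves", "arguments": {"delta_rot": [[0,0,0.3],[0,0,0.3],[0,0,0.3],[0,0,0.3],[0,0,0.3],[0,0,0.3],[0,0,0.3],[0,0,0.3]], "linear": [[0.0008,-0.001,0.006],[0.0008,-0.001,0.014],[0.0008,-0.001,0.022],[0.0008,-0.001,0.029],[0.0008,-0.001,0.034],[0.0008,-0.001,0.037],[0.0008,-0.001,0.039],[0.0008,-0.001,0.039]], "fingers": [-1,-1,-1,-1,-1,-1,-1,-1]}}

```text
clock: 8.3
ee_pos: [0.5124, 0.0251, 0.2944]
ee_rot: [-3.141, -0.0, 1.561]
wrist_force: [-0.0, -0.7, -1.3]
opening: 0.147
```

```bash
python3 -c "
from h import *
s,p,d=snap('wrist','w4'); W=cloud('wrist',d,s)
go(.5127,.024,.294,89.42,s)
strip(W,(.513,.026),89.4,zr=(.075,.095),br=(.2,.25))
"
```

```text
t 8.3 pos [0.5124 0.0251 0.2944] rot [-179.99   -0.     89.45] F [-0.  -0.7 -1.3] Tq [-0.09  0.07  0.02] open 0.147
rot [-0.01 -0.    0.03] lin [-0.0011  0.0003  0.0004]
angle 89.88 strip mid [0.5138 0.0259] len [0.2184] width 0.0252 z 0.0881 3
block l [0.0145 0.0323] t [-0.0287  0.0294] centre [0.5135 0.0494] 27204
```

Request:
{"name": "apply_moves", "arguments": {"delta_rot": [[0,0,0],[0,0,0],[0,0,0],[0,0,0],[0,0,0],[0,0,0],[0,0,0],[0,0,0]], "linear": [[0,0,0.001],[0,0,0.0015],[0,0,0.0015],[0,0,0.0015],[0,0,0.0015],[0,0,0.0015],[0,0,0.0015],[0,0,0.0015]], "fingers": [-1,-1,-1,-0.3,-0.3,-0.3,-0.3,-0.3]}}

```text
clock: 9.15
ee_pos: [0.5124, 0.0251, 0.2932]
ee_rot: [3.141, -0.0, 1.561]
wrist_force: [-0.6, 0.9, -0.6]
opening: 0.35
```

```bash
python3 -c "
from h import *
s,p,d=snap('wrist','w5'); W=cloud('wrist',d,s)
go(.5127,.024,.294,89.42,s)
strip(W,(.513,.026),89.4,zr=(.075,.095),br=(.2,.25))
"
```

```text
t 9.15 pos [0.5124 0.0251 0.2932] rot [179.99  -0.    89.46] F [-0.6  0.9 -0.6] Tq [-0.07  0.07 -0.06] open 0.35
rot [ 0.01 -0.    0.04] lin [-0.0011  0.0003 -0.0008]
angle 89.7 strip mid [0.5138 0.0258] len [0.218] width 0.0251 z 0.0869 2
block l [0.0076 0.0322] t [-0.0296  0.0296] centre [0.514  0.0459] 22650
```

View pics/w5.png

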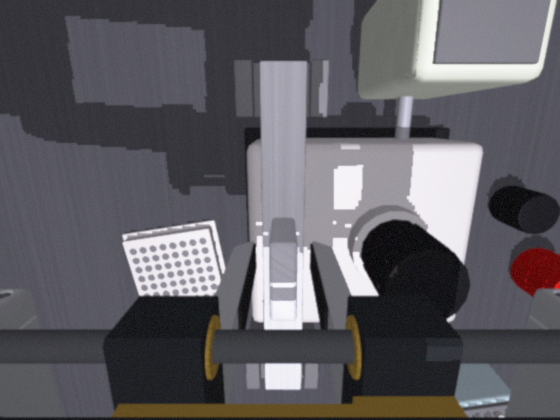

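The bar is down, with the strip's top at 0.0869 against 0.087 expected, and the fingers are clear. I'll rise and verify.

Request:
{"name": "apply_moves", "arguments": {"delta_rot": [[0,0,0],[0,0,0],[0,0,0],[0,0,0],[0,0,0],[0,0,0],[0,0,0],[0,0,0]], "linear": [[0,0,0],[0,0,-0.01],[0,0,-0.025],[0,0,-0.045],[0,0,-0.065],[0,0,-0.085],[0,0,-0.095],[0,0,-0.095]], "fingers": [-0.3,-0.3,-0.3,-0.3,-0.3,-0.3,-0.3,-0.3]}}

```text
clock: 10.0
ee_pos: [0.5126, 0.0251, 0.3905]
ee_rot: [3.137, 0.0, 1.561]
wrist_force: [-0.4, -0.7, -1.1]
opening: 0.347
```

```bash
python3 -c "
from h import *
s,p,d=snap('wrist','w6'); W=cloud('wrist',d,s); np.save('pics/w6w.npy',W)
go(.5823,.0249,.40,89.42,s)
strip(W,(.513,.026),89.4,zr=(.083,.0905),br=(.12,.14))
x,y,z=W[...,0],W[...,1],W[...,2]
k=(np.hypot(x-.582,y-.025)<.04)&(z>.134)&(z<.142);P=W[k]
print('cap',len(P),cv2.minEnclosingCircle(P[:,:2].astype(np.float32)),np.median(P[:,2]))
"
```

```text
t 10.0 pos [0.5126 0.0251 0.3905] rot [1.7975e+02 1.0000e-02 8.9460e+01] F [-0.4 -0.7 -1.1] Tq [-0.07  0.02 -0.  ] open 0.347
rot [0.25 0.01 0.04] lin [ 0.0005  0.0697 -0.0092]
angle 89.34 strip mid [0.5133 0.0257] len [0.2186] width 0.0251 z 0.0871 24
block l [-0.021   0.0213] t [-0.0065  0.0064] centre [0.5133 0.0261] 916
cap 2149 ((0.5822334289550781, 0.02541985735297203), 0.02115161530673504) 0.1381356084483525
```

View pics/w6.png

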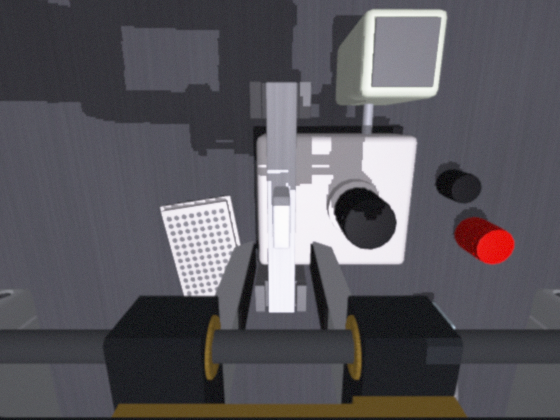

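The bar is seated within 1 mm of (0.5123, 0.0256), flat and straight. The cap is at (0.582, 0.025) with a radius of 21 mm and its top at 0.138, as expected. I'll go over it next.

Request:
{"name": "apply_moves", "arguments": {"delta_rot": [[0,0,0],[0,0,0],[0,0,0],[0,0,0],[0,0,0],[0,0,0],[0,0,0],[0,0,0]], "linear": [[0,0.025,0],[0,0.055,0],[0,0.07,0],[0,0.07,0.01],[0,0.07,0.025],[0,0.07,0.04],[0,0.07,0.045],[0,0.07,0.045]], "fingers": [0.32,0.32,0.32,0.32,0.32,0.32,0.32,0.32]}}

```text
clock: 10.85
ee_pos: [0.5815, 0.0245, 0.3411]
ee_rot: [-3.138, -0.0, 1.561]
wrist_force: [0.9, 0.0, -0.7]
opening: 0.663
```

```bash
python3 -c "
from h import *
go(.5823,.0252,.308,89.42)
"
```

```text
t 10.85 pos [0.5815 0.0245 0.3411] rot [-1.7979e+02 -1.0000e-02  8.9460e+01] F [ 0.9  0.  -0.7] Tq [-0.09  0.06 -0.  ] open 0.663
rot [-0.21 -0.01  0.04] lin [0.0007 0.0009 0.0331]
```

Request:
{"name": "apply_moves", "arguments": {"delta_rot": [[0,0,0],[0,0,0],[0,0,0],[0,0,0],[0,0,0],[0,0,0],[0,0,0],[0,0,0]], "linear": [[0.0004,0.0003,0.008],[0.0004,0.0003,0.018],[0.0004,0.0003,0.028],[0.0004,0.0003,0.034],[0.0004,0.0003,0.036],[0.0004,0.0003,0.036],[0.0004,0.0003,0.036],[0.0004,0.0003,0.036]], "fingers": [0.32,0.32,0.32,0.32,0.32,0.32,0.32,0.32]}}

```text
clock: 11.65
ee_pos: [0.5829, 0.0248, 0.3077]
ee_rot: [3.14, -0.0, 1.561]
wrist_force: [0.0, 1.1, 1.0]
opening: 0.661
```

```bash
python3 -c "
from h import *
go(.5823,.0252,.308,89.42)
"
```

```text
t 11.65 pos [0.5829 0.0248 0.3077] rot [179.93  -0.    89.46] F [0.  1.1 1. ] Tq [-0.08  0.07  0.01] open 0.661
rot [ 0.07 -0.    0.04] lin [ 0.0004 -0.0006 -0.0003]
```

Request:
{"name": "apply_moves", "arguments": {"delta_rot": [[0,0,0],[0,0,0],[0,0,0],[0,0,0],[0,0,0],[0,0,0],[0,0,0],[0,0,0]], "linear": [[0.0003,-0.0005,0],[0.0003,-0.0005,0],[0.0003,-0.0005,0],[0.0003,-0.0005,0],[0.0003,-0.0005,0],[0.0003,-0.0005,0],[0.0003,-0.0005,0],[0.0003,-0.0005,0]], "fingers": [-1,-1,-1,-1,-1,-1,-1,-1]}}

```text
clock: 12.45
ee_pos: [0.5822, 0.0251, 0.3073]
ee_rot: [3.141, -0.0, 1.561]
wrist_force: [-0.1, -0.4, 1.5]
opening: 0.442
```

```bash
python3 -c "
from h import *
go(.5823,.0252,.308,89.42)
"
```

```text
t 12.45 pos [0.5822 0.0251 0.3073] rot [ 1.7999e+02 -1.0000e-02  8.9450e+01] F [-0.1 -0.4  1.5] Tq [-0.08  0.14 -0.03] open 0.442
rot [ 0.01 -0.01  0.03] lin [ 0.0001  0.0001 -0.0007]
```

The cap is gripped at 41.5 mm. I'll try the usual right-hand direction first: counter-clockwise from above, which is negative about tool z.

Request:
{"name": "apply_moves", "arguments": {"delta_rot": [[0,0,-2],[0,0,-4],[0,0,-6],[0,0,-8],[0,0,-10],[0,0,-12],[0,0,-14],[0,0,-16]], "linear": [[0,0,0],[0,0,0],[0,0,0],[0,0,0],[0,0,0],[0,0,0],[0,0,0],[0,0,0]], "fingers": [-1,-1,-1,-1,-1,-1,-1,-1]}}

```text
clock: 13.25
ee_pos: [0.5822, 0.0253, 0.3073]
ee_rot: [3.141, -0.001, 1.842]
wrist_force: [-0.1, 1.8, 0.7]
opening: 0.442
```

```bash
python3 -c "
from h import *
go(.5823,.0252,.308,89.42)
"
```

```text
t 13.25 pos [0.5822 0.0253 0.3073] rot [ 1.7998e+02 -4.0000e-02  1.0552e+02] F [-0.1  1.8  0.7] Tq [ 0.12  0.12 -0.19] open 0.442
rot [ 0.02 -0.04 16.1 ] lin [-0.0002  0.0001 -0.0007]
```

Request:
{"name": "apply_moves", "arguments": {"delta_rot": [[0,0,-2],[0,0,-4],[0,0,-6],[0,0,-8],[0,0,-10],[0,0,-12],[0,0,-14],[0,0,-16]], "linear": [[0,0,0],[0,0,0],[0,0,0],[0,0,0],[0,0,0],[0,0,0],[0,0,0],[0,0,0]], "fingers": [-1,-1,-1,-1,-1,-1,-1,-1]}}

```text
clock: 14.05
ee_pos: [0.5833, 0.0235, 0.3075]
ee_rot: [3.139, 0.006, 2.117]
wrist_force: [3.2, -2.9, -2.7]
opening: 0.44
```

```bash
python3 -c "
from h import *
go(.5823,.0252,.308,89.42)
"
```

```text
t 14.05 pos [0.5833 0.0235 0.3075] rot [179.88   0.35 121.32] F [ 3.2 -2.9 -2.7] Tq [-0.42 -0.51 -0.76] open 0.44
rot [ 0.22  0.3  31.9 ] lin [ 0.002   0.0001 -0.0005]
```

The turn met a stop: Tz went from -0.19 to -0.76 N m before 32° and the tool was pushed sideways. So this looks left-handed, and I'll turn the other way.

Request:
{"name": "apply_moves", "arguments": {"delta_rot": [[0,0,5],[0,0,11],[0,0,17],[0,0,23],[0,0,29],[0,0,35],[0,0,41],[0,0,47]], "linear": [[0,0,0],[0,0,0],[0,0,0],[0,0,0],[0,0,0],[0,0,0],[0,0,0],[0,0,0]], "fingers": [-1,-1,-1,-1,-1,-1,-1,-1]}}

```text
clock: 14.85
ee_pos: [0.5816, 0.0241, 0.3074]
ee_rot: [-3.14, 0.004, 1.295]
wrist_force: [-4.1, -4.4, 4.6]
opening: 0.443
```

```bash
python3 -c "
from h import *
go(.5823,.0252,.308,22)
"
```

```text
t 14.85 pos [0.5816 0.0241 0.3074] rot [-179.91    0.22   74.17] F [-4.1 -4.4  4.6] Tq [-0.75  0.8   0.04] open 0.443
rot [1.000e-02 2.500e-01 5.217e+01] lin [ 0.0013  0.0003 -0.0006]
```

Request:
{"name": "apply_moves", "arguments": {"delta_rot": [[0,0,7],[0,0,14],[0,0,21],[0,0,28],[0,0,35],[0,0,42],[0,0,49],[0,0,54]], "linear": [[0,0,0],[0,0,0],[0,0,0],[0,0,0],[0,0,0],[0,0,0],[0,0,0],[0,0,0]], "fingers": [-1,-1,-1,-1,-1,-1,-1,-1]}}

```text
clock: 15.65
ee_pos: [0.5806, 0.0245, 0.3074]
ee_rot: [-3.141, 0.007, 0.353]
wrist_force: [-8.1, -3.1, 7.1]
opening: 0.443
```

```bash
python3 -c "
from h import *
go(.5823,.0252,.308,20)
"
```

```text
t 15.65 pos [0.5806 0.0245 0.3074] rot [-179.97    0.41   20.21] F [-8.1 -3.1  7.1] Tq [-0.54  1.78  0.18] open 0.443
rot [-0.03  0.41  0.21] lin [ 0.0018 -0.     -0.0006]
```

It turned 101° the other way with low torque (Tz 0.18). I'll do a gentle test lift of 5 mm.

Request:
{"name": "apply_moves", "arguments": {"delta_rot": [[0,0,0],[0,0,0],[0,0,0],[0,0,0],[0,0,0],[0,0,0],[0,0,0],[0,0,0]], "linear": [[0,0,-0.001],[0,0,-0.002],[0,0,-0.003],[0,0,-0.004],[0,0,-0.005],[0,0,-0.005],[0,0,-0.005],[0,0,-0.005]], "fingers": [-1,-1,-1,-1,-1,-1,-1,-1]}}

```text
clock: 16.45
ee_pos: [0.5808, 0.0249, 0.3098]
ee_rot: [-3.139, 0.008, 0.357]
wrist_force: [-4.7, -1.7, -3.7]
opening: 0.444
```

```bash
python3 -c "
from h import *
go(.5823,.0252,.393,20)
"
```

```text
t 16.45 pos [0.5808 0.0249 0.3098] rot [-179.87    0.45   20.45] F [-4.7 -1.7 -3.7] Tq [-0.28  1.22  0.01] open 0.444
rot [-0.13  0.45  0.45] lin [ 0.0008  0.     -0.0832]
```

Request:
{"name": "apply_moves", "arguments": {"delta_rot": [[0,0,0],[0,0,0],[0,0,0],[0,0,0],[0,0,0],[0,0,0],[0,0,0],[0,0,0]], "linear": [[0.0005,0,-0.001],[0.0005,0,-0.002],[0.0005,0,-0.003],[0.0005,0,-0.004],[0.0005,0,-0.004],[0.0005,0,-0.004],[0.0005,0,-0.004],[0.0005,0,-0.004]], "fingers": [-1,-1,-1,-1,-1,-1,-1,-1]}}

```text
clock: 17.25
ee_pos: [0.5812, 0.025, 0.3136]
ee_rot: [-3.139, 0.009, 0.357]
wrist_force: [-5.7, -0.9, -3.2]
opening: 0.442
```

```bash
python3 -c "
from h import *
s,p,d=snap('wrist','w7'); W=cloud('wrist',d,s); np.save('pics/w7w.npy',W)
go(.5823,.0252,.393,20)
"
```

```text
t 17.3 pos [0.5811 0.025  0.3136] rot [-179.85    0.51   20.44] F [-5.5 -1.  -2.8] Tq [-0.39  1.25  0.03] open 0.443
rot [-0.14  0.51  0.44] lin [ 0.0004  0.     -0.0794]
```

View pics/w7.png

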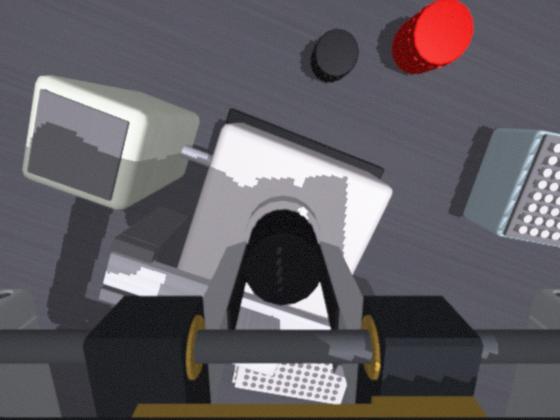

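```bash
python3 -c "
from h import *
W=np.load('pics/w7w.npy'); print(np.nanmedian(W[235:290,265:300,2]), W[260,282], np.nanmedian(W[225:290,260:305,:2],axis=(0,1)))
"
```

```text
0.14428675727492082 [0.59040318 0.02801286 0.14458818] [0.59189192 0.02841521]
```

The cap's top is now at 0.1443, a rise of 6.2 mm against 1.5 mm of locked play, so it is free. I'll lift the rest of the way.

Request:
{"name": "apply_moves", "arguments": {"delta_rot": [[0,0,0],[0,0,0],[0,0,0],[0,0,0],[0,0,0],[0,0,0],[0,0,0],[0,0,0]], "linear": [[0,0,-0.004],[0,0,-0.009],[0,0,-0.015],[0,0,-0.022],[0,0,-0.03],[0,0,-0.04],[0,0,-0.05],[0,0,-0.06]], "fingers": [-1,-1,-1,-1,-1,-1,-1,-1]}}

```text
clock: 18.1
ee_pos: [0.5827, 0.0253, 0.3775]
ee_rot: [3.141, -0.001, 0.357]
wrist_force: [-0.1, 0.7, -0.2]
opening: 0.441
```

Request:
{"name": "apply_moves", "arguments": {"delta_rot": [[0,0,0],[0,0,0],[0,0,0],[0,0,0],[0,0,0],[0,0,0],[0,0,0],[0,0,0]], "linear": [[0,0,-0.008],[0,0,-0.014],[0,0,-0.015],[0,0,-0.015],[0,0,-0.015],[0,0,-0.015],[0,0,-0.015],[0,0,-0.015]], "fingers": [-1,-1,-1,-1,-1,-1,-1,-1]}}

```text
clock: 18.9
ee_pos: [0.5827, 0.0253, 0.3908]
ee_rot: [-3.141, 0.0, 0.357]
wrist_force: [-0.3, -0.2, -0.2]
opening: 0.443
```

```bash
python3 -c "
from h import *
s,p,d=snap('wrist','w8'); W=cloud('wrist',d,s); 
go(.5823,.0252,.388,20)
print('captop',np.nanmedian(W[235:290,265:300,2]))
s,p,d=snap('top','t8'); W=cloud('top',d); strip(W,(.513,.026),89.4,zr=(.082,.092),br=(.12,.14))
s,p,d=snap('side','s8'); W=cloud('side',d); strip(W,(.513,.026),89.4,zr=(.082,.092),br=(.12,.14))
"
```

```text
t 18.95 pos [0.5827 0.0253 0.3909] rot [-1.7998e+02  2.0000e-02  2.0450e+01] F [-0.5  0.2 -0.1] Tq [-0.02  0.16  0.01] open 0.441
rot [-0.02  0.02  0.45] lin [-0.0004 -0.      0.0029]
captop 0.22165367823307408
angle 89.23 strip mid [0.5154 0.0232] len [0.2162] width 0.0226 z 0.087 15
block l [-0.0247 -0.0124] t [-0.0062  0.0068] centre [0.5149 0.0074] 23
angle 89.36 strip mid [0.5131 0.0251] len [0.2206] width 0.0237 z 0.0883 18
block l [-0.0241  0.0213] t [-0.0069  0.0068] centre [0.5131 0.0246] 99
```

View pics/s8.png

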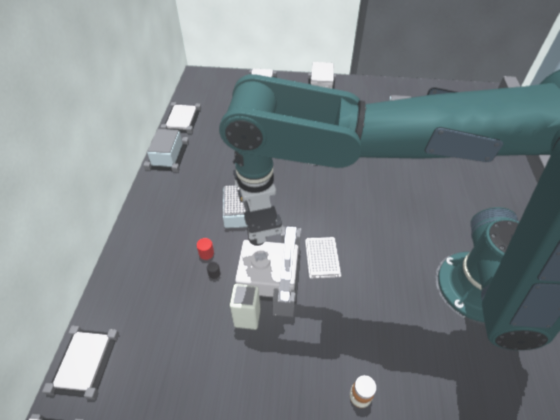

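View pics/w8.png

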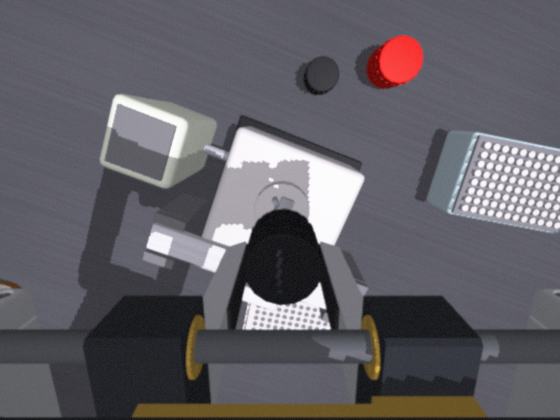

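The cap is held 83 mm up above its bare neck, seen at (265,255) in the side view and (280,265) in the wrist view. The bar still lies in its seats and the tool force is steady, so I'm handing in.

```bash
python3 -c "
from h import *
print(arm.hand_in())"
```

```text
the job is handed in; nothing more can be done
None
```

The bar is laid across both supports, the cap is unscrewed and held above its neck, and the job was handed in at about 19 s of the 67 s allowed. No verdict was reported.

- **Bar:** I laid the smaller bar in the seats and released it about 1 mm from the measured seat centre, with the strip's top at 87 mm as it should be.
- **Thread:** I turned the cap counter-clockwise first. It hit a stop before 32°, with the torque rising from 0.19 to 0.76 N m, so I took it as left-handed. I then turned it about 101° clockwise at low torque, and it lifted free.
- **Last checks on the cap:** It is held upright with its top at 0.222 m, about 83 mm above where it sat. The tool is within 1 mm of the neck axis, the grip opening is 41.5 mm, and the outside forces are near zero.
- **Last checks on the bar:** The side camera puts the bar within about 1 mm of the seat centre. The top camera read about 3 mm off in x and 2.4 mm off in y; the arm partly blocked its view, and its earlier readings were also 1–3 mm off the other cameras.
- **Bystanders:** The plate, tip box and jar looked undisturbed in the last pictures, but I did not measure them again.

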